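# Push the slide box home down the filing lane

### The arm

A 7-joint arm with a two-finger parallel gripper is mounted at the origin on a cart in front of the work surface, level with it; the furniture and walls round the work are solid. World frame = base frame: x ahead of the robot, y to its left, z up, the work surface at z = 0. Lengths are in m, angles in rad, forces in N, time in s.
With the tool pointing down it reaches from about 0.425 to 0.95 m from the base axis. Payload 4.7 kg.
Tool frame: the origin (TCP) lies on the centre line of the jaws, within the pads' length; the fingertips stand robot.nose_length ahead of it and the grasp point (between the pads) lies 8 mm behind it (robot.nose_length is the distance from the TCP to the fingertips, in m); z points along the fingers, x is the direction in which the jaws open and shut, and the axes are right-handed (so a half turn about z gives the same grasp; the last joint's range is limited). The gripper opens to 85 mm and grips with 20 to 120 N. Pads are 22 mm wide; open, the fingers measure 114 mm over their backs; the gripper's body (76 mm by 85 mm) begins 54 mm behind the grasp point. The pads swing forward as they close: fully open they stand 13 mm farther back than shut.
Start: joints at [-1.175, 0.469, -0.049, 1.532, 0.024, 1.141, -0.082], TCP at [0.278, 0.615, 0.215] pointing down, gripper open.
Joint ranges: [-2.59, 2.59], [-0.33, 1.99], [-1.39, 1.29], [0.1, 2.45], [-1.04, 4.18], [0.21, 1.99], [-2.66, 2.66]. Speed limits (rad/s): [2.57, 2.57, 3.14, 3.14, 3.14, 3.14, 3.14].

### API

Orientations are given as [roll, pitch, yaw] about the fixed x, y, z axes, in that order (R = Rz(yaw) Ry(pitch) Rx(roll)).
In Python, from plant import robot gives the robot as it stands. Calls block until the motion is done:
- robot.goto(position, orientation): joint-space move of the TCP to a pose.
- robot.move_straight(position, vel=0.15, attitude=None, contact_N=None): straight line of the TCP; attitude=None keeps the orientation; vel is the mean speed in m/s. With contact_N (N) it stops when the force on the tool has changed by that much, and returns True; else False.
- robot.move_joints(angles): joint-space move.
- robot.grip(opening, strength=None): opening from 0.0 (shut) to 1.0 (fully open); strength is the grip in N (None keeps the last); returns when the fingers have stopped.
- robot.sleep(seconds).
- robot.inverse_kinematics(position, orientation): joint angles nearest the present ones, or None.
- robot.sense(): the state.
- robot.grab_frame(name): name is "scene" or "top" or "wrist"; returns a dict with "image" (480x640x3 uint8, red, green, blue), "range_z" (480x640 float32, m along the optical axis (not along the pixel's ray), 0 where there is no reading), "fx", "fy", "cx", "cy" (pixels), "R" (3x3) and "t" (3): a world point X has camera coordinates R X + t. Camera axes: x right, y down, z forward; pixel columns grow to the right and rows downward; lengths in m; the calibration is good to about 2 mm. A picture is of the moment at which its call begins.
A pose or a line that the arm cannot do raises robot.IKError and nothing moves.
- robot.close_job(): hands the job in, once; it reports no verdict.
The state is a dict: "t": time; "joint_pos": joint angles; "joint_velocities": joint speeds; "effort": joint torques, N m; "tcp_pos": TCP position; "tcp_rot": TCP orientation; "wrist_force": force on the tool from outside, world axes, zero at the start; "torque": the same for the moment, N m; "opening": opening from 0.0 (shut) to 1.0 (fully open).
Only numpy, scipy, OpenCV 4.12 (cv2) and the standard library are available. Lean on these libraries where they do the work, as an engineer would, in place of code of your own. Each camera call takes 0.05 s, during which the arm holds its last target. There are 200 camera calls.

### The job

The blue slide box lies askew at the open end of the metal filing lane. Using only the fingertips, gently push it straight down the lane between the two yellow rails until its leading end is home against the dark end stop, then move the fingers clear. The box must not touch either rail on the way, must not be pinched, tipped or lifted, and the small things standing around must stay where they are.

Things in the scene. Friction and masses are not known exactly. Their poses are not given: they have to be found in the camera images.
- lane: Fixed filing lane: light grey metal plate 360 x 116 mm, 4 mm thick, flat on the table. Origin at the centre of its underside. Its +x axis points along the lane, from the open end (apron, x = -180 mm) to the end stop; +y is across the lane, to the left when looking towards the stop; z up. The bare apron runs from x = -180 to -30 mm; the rails stand from x = -30 to +170 mm.
- left_rail: Yellow guide rail on the plate, 200 x 10 mm, 20 mm tall (its top 24 mm above the table), rounded edges; fixed to the lane at lane y = +42 to +52 mm. The clear lane between the two rails is 84 mm wide. Origin: centre of its underside, at lane x = 70 mm, y = +47 mm.
- right_rail: The same yellow rail on the other side, lane y = -42 to -52 mm; origin at lane x = 70 mm, y = -47 mm.
- end_stop: Dark steel block 28 mm tall on the plate, fixed across the far end of the lane, with a small black rubber pad; the pad's face, which the box meets, is at lane x = 155 mm. Origin: on that face, on the lane's centre line, on the plate's top.
- home (a point): Point on the plate's top, on the lane's centre line, at lane x = 110 mm: where the slide box's origin lies when the box stands against the end stop.
- slide_box: Loose closed dark blue box for microscope slides (lid fixed), 68 x 90 x 36 mm, 0.14 to 0.28 kg. Origin at the centre of its underside; its x axis along the 68 mm side, its y axis along the 90 mm side, z up. It starts on the plate's apron, wholly outside the rails, up to 20 mm off the lane's centre line and turned up to 0.3 rad; it goes down the lane with its 90 mm side along the lane, with about 8 mm free on each side. It slides with friction and stays where it is left.
- pin_tin: Bystander: round green and white tin, 67 mm across, 25 mm tall; origin at the centre of its underside.
- glue_stick: Bystander: upright yellow glue stick with green cap, 26 mm across, 84 mm tall; origin at the centre of its underside.
- weight_100g: Bystander: brass weight with a knob, 22 mm across, 30 mm tall; origin at the centre of its underside.
- vial_a: Bystander: upright small glass vial with white cap and brown contents, 21 mm across, 52 mm tall; origin at the centre of its underside.
- eraser: Bystander: eraser with green sleeve, 21 x 42 x 13 mm; origin at the centre of its underside.
Things that resemble listed ones, but are neither listed nor needed, are in the scene too. There is more than one size of the slide_box; the job needs the smaller.

How it is judged:
By the outcome, as a careful person would: the job done as asked, in the order asked, and still so for the second after the job is handed in, with the robot touching nothing.
It also fails if it takes over 72 s, if anything falls off the work surface, if the arm or the gripper's body presses on something with over 40 N, if the wrist force passes 120 N, or if a joint passes its speed limit or range.

## Working session

There is one attempt and no reset: what is moved stays moved. The work goes in short steps, each a Python script; the robot and the scene stay as the last script left them, time stands still between calls to the robot, and variables do not carry over. Pictures are saved under pics/ and viewed, about 8 in all and at most 12, crops included, and the job is handed in when it is done.

```bash
ls; mkdir -p pics; python3 - <<'E'
from plant import robot
import cv2,numpy as np
for n in("scene","top"):
    f=robot.grab_frame(n); cv2.imwrite(f"pics/{n}0.png",f["image"][...,::-1]); np.savez(f"pics/{n}0.npz",**f)
s=robot.sense();print(s["t"],s["tcp_pos"],s["tcp_rot"],s["opening"],robot.nose_length)
E
```

```text
pics
0.1 [0.27800201 0.61450323 0.2144741 ] [3.14149531e+00 1.75353185e-03 1.14595068e+00] 0.9980686716402587 0.011
```

View pics/top0.png

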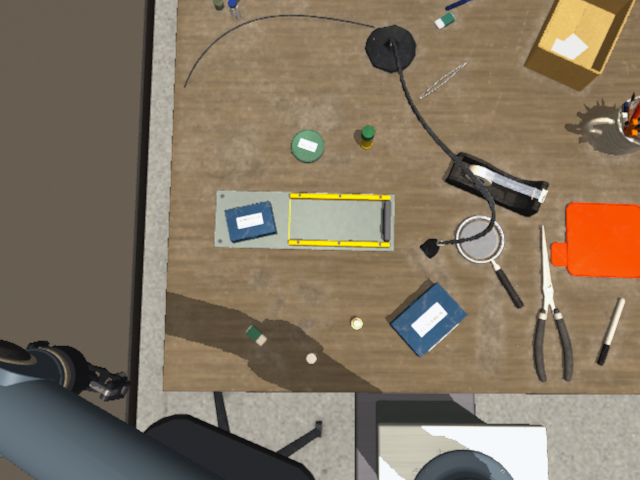

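View pics/scene0.png

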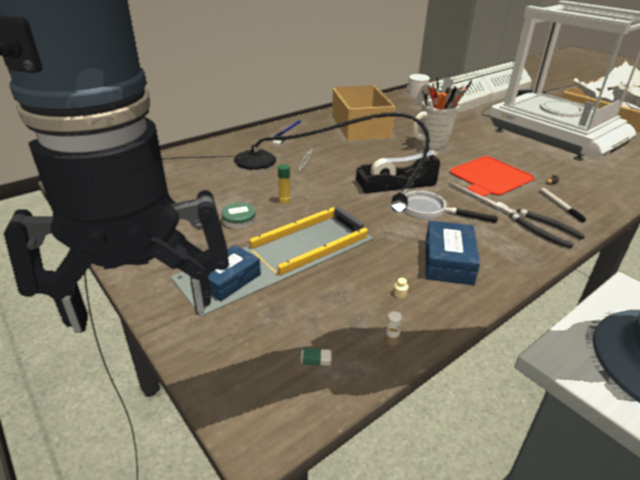

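The top view shows the lane at px (215–394, 190–250) with the open end on the left, the small box at (250,221), and the bystanders away from it. I'll measure these from depth and colour.

```bash
cat > h.py <<'E'
import numpy as np,cv2
def cloud(f):
    v,u=np.mgrid[:480,:640]; z=f["range_z"]
    P=np.stack([(u-f["cx"])/f["fx"]*z,(v-f["cy"])/f["fy"]*z,z],-1)
    return (P-f["t"])@f["R"]
def rect(xy):
    (c,s,a)=cv2.minAreaRect((xy*1000).astype(np.float32)); return np.round(c,1),np.round(s,1),a
def measure(f,roi=(185,256,205,405),L=None):
    W=cloud(f); im=f["image"].astype(int); r,g,b=im[...,0],im[...,1],im[...,2]
    m=np.zeros((480,640),bool); m[roi[0]:roi[1],roi[2]:roi[3]]=1
    ok=m&(f["range_z"]>0)
    yel=ok&(r>150)&(g>120)&(b<90)&(W[...,2]>.015)
    return W,ok,yel
def boxtop(W,ok,z=(.034,.046)):
    m=(ok&(W[...,2]>z[0])&(W[...,2]<z[1])).astype(np.uint8)
    n,l,st,_=cv2.connectedComponentsWithStats(m); i=1+np.argmax(st[1:,4]); return l==i
E
python3 - <<'E'
from h import *
f=dict(np.load("pics/top0.npz")); W,ok,yel=measure(f)
print("fx",f["fx"],"cam",-f["R"].T@f["t"]); print(f["R"])
n,l,st,ce=cv2.connectedComponentsWithStats(yel.astype(np.uint8))
for i in range(1,n):
    if st[i,4]>60: print("rail",st[i],rect(W[l==i][:,:2]),np.median(W[l==i][:,2]))
b=boxtop(W,ok); print("box",b.sum(),rect(W[b][:,:2]),np.median(W[b][:,2]),W[b][:,:2].mean(0))
pl=ok&(W[...,2]>.001)&(W[...,2]<.009)&(f["image"].min(-1)>95); print("plate",rect(W[pl][:,:2]),np.median(W[pl][:,2]))
for n,(u,v) in dict(A=(216,192),B=(216,247),C=(394,249),D=(394,193),tin=(308,146),glue=(368,132),wt=(357,323),vial=(311,358),eraser=(256,335)).items(): print(n,W[v,u].round(3))
up=cv2.resize(f["image"][180:260,205:405],None,fx=4,fy=4,interpolation=cv2.INTER_CUBIC); cv2.imwrite("pics/crop0.png",up[...,::-1])
E
```

```text
fx 587.6638210214965 cam [0.35519504 0.2466296  1.16688753]
[[ 0.0043219  -0.99973025 -0.02281977]
 [-0.99101555 -0.00123146 -0.13374105]
 [ 0.13367688  0.02319277 -0.99075355]]
rail [290 193 100   7 454] (array([591.6, 233.6]), array([196.5,  10.8]), 88.57633972167969) 0.023618264325107594
rail [289 240 101   7 496] (array([497.5, 234.7]), array([196. ,  10.5]), 88.72850799560547) 0.023647658727748634
box 1460 (array([538., 408.]), array([64.4, 90.3]), 12.412013053894043) 0.03987621806672065 [0.53862213 0.40782222]
plate (array([548.6, 305.7]), array([143.6, 401.1]), 0.3571903109550476) 0.004145370150585739
A [0.605 0.484 0.002]
B [ 0.492  0.481 -0.001]
C [0.488 0.125 0.006]
D [ 0.603  0.123 -0.001]
tin [0.694 0.296 0.025]
glue [0.702 0.18  0.086]
wt [0.343 0.2   0.032]
vial [0.278 0.287 0.051]
eraser [0.319 0.396 0.009]
```

View pics/crop0.png

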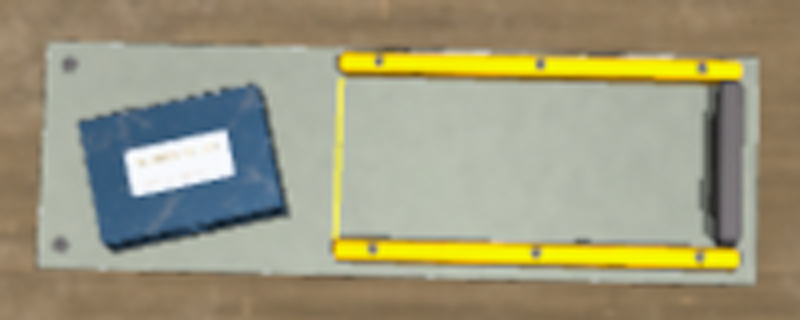

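```bash
cat >> h.py <<'E'
from scipy.optimize import least_squares
def lanefit(W,yel):
    n,l,st,ce=cv2.connectedComponentsWithStats(yel.astype(np.uint8)); S=[]
    for i in np.argsort(-st[1:,4])[:2]+1: S.append(W[l==i][:,:2])
    S.sort(key=lambda p:-p[:,0].mean())   # left rail first (+x world)
    c=(np.array(rect(S[0])[0])+np.array(rect(S[1])[0]))/2000
    # x = a + k*(y-cy) + s*o
    y=np.r_[S[0][:,1],S[1][:,1]]-c[1]; x=np.r_[S[0][:,0],S[1][:,0]]; s=np.r_[np.ones(len(S[0])),-np.ones(len(S[1]))]
    a,k,o=np.linalg.lstsq(np.c_[np.ones_like(y),y,s],x,rcond=None)[0]
    ex=np.array([-k,-1])/np.hypot(k,1); return np.array([a,c[1]]),ex,o
def tolane(p,O,ex):
    ey=np.array([-ex[1],ex[0]]); d=np.asarray(p)-O; return np.array([d@ex+.07,d@ey])
def toworld(q,O,ex):
    ey=np.array([-ex[1],ex[0]]); return O+(q[0]-.07)*ex+q[1]*ey
def boxlane(W,b,O,ex):
    c,s,a=rect(W[b][:,:2]); q=cv2.boxPoints((tuple(map(float,c)),tuple(map(float,s)),a))/1000
    e=[q[1]-q[0],q[2]-q[1]]; e=max(e,key=np.linalg.norm); e=e/np.linalg.norm(e); e=e*np.sign(e@ex)
    th=np.arctan2(ex[0]*e[1]-ex[1]*e[0],e@ex)
    return tolane(c/1000,O,ex),th,s
E
python3 - <<'E'
from h import *
from plant import robot
f=dict(np.load("pics/top0.npz")); W,ok,yel=measure(f)
O,ex,o=lanefit(W,yel); print(O,ex,o)
b=boxtop(W,ok); print(boxlane(W,b,O,ex), tolane(W[b][:,:2].mean(0),O,ex))
# PCA check of angle
p=W[b][:,:2]; w,v=np.linalg.eigh(np.cov(p.T)); e=v[:,1]; e*=np.sign(e@ex); print("pca",np.arctan2(ex[0]*e[1]-ex[1]*e[0],e@ex),np.sqrt(12*w))
np.savez("lane.npz",O=O,ex=ex)
for yaw in(np.arctan2(ex[0],-ex[1]),):
  for q in((-.16,-.08),(-.17,0),(.05,0)):
    x=toworld(q,O,ex); print(q,x,robot.inverse_kinematics([*x,.025],[np.pi,0,yaw]),yaw)
E
```

```text
[0.54416505 0.23415   ] [-0.02131014 -0.99977291] 0.047010515006978205
(array([-0.10367914, -0.00986841]), np.float64(0.23794220529496854), array([64.4, 90.3])) [-0.10351466 -0.00924263]
pca 0.23493174683256066 [0.06288289 0.09001565]
(-0.16, -0.08) [0.46908454 0.46580258] [-0.97896424  0.6511879   0.19121788  1.73071476 -0.16532087  0.77539748
 -0.72891549] -0.021311751537396426
(-0.17, 0) [0.54927948 0.4740955 ] [-0.9037634   0.7381396   0.20812007  1.55799638 -0.18376083  0.8646978
 -0.65009683] -0.021311751537396426
(0.05, 0) [0.54459125 0.25414546] [-0.70188002  0.58200897  0.26422988  1.8845858  -0.22378363  0.70353239
 -0.32907074] -0.021311751537396426
```

```bash
cat >> h.py <<'E'
def lane(): d=np.load("lane.npz"); return d["O"],d["ex"]
def T(x,y,z): O,ex=lane(); return [*toworld((x,y),O,ex),z]
def att(dyaw=0): _,ex=lane(); return [np.pi,0,np.arctan2(ex[0],-ex[1])+dyaw]
def look(robot,tag):
    O,ex=lane(); f=robot.grab_frame("top"); W=cloud(f)
    p=(W[...,:2]-O); ey=np.array([-ex[1],ex[0]]); X=p@ex+.07; Y=p@ey
    ok=(f["range_z"]>0)&(abs(Y)<.075)&(X>-.18)&(X<.153)&(f["image"][...,2].astype(int)+15>f["image"][...,0])
    b=boxtop(W,ok); cv2.imwrite(f"pics/{tag}.png",cv2.resize(f["image"][180:260,205:405],None,fx=4,fy=4,interpolation=cv2.INTER_CUBIC)[...,::-1])
    q,th,s=boxlane(W,b,O,ex); st=robot.sense()
    print(tag,"n",b.sum(),"box",q.round(4),"th",round(th,3),s,"t",round(st["t"],2),"tcp",tolane(st["tcp_pos"][:2],O,ex).round(4),st["tcp_pos"][2].round(4),"F",np.round(st["wrist_force"],1))
    return q,th
E
python3 - <<'E'
from h import *
from plant import robot
robot.goto(T(-.1196,-.092,.12),att()); robot.grip(0.0)
print(robot.sense()["opening"],robot.nose_length)
robot.move_straight(T(-.1196,-.092,.027),vel=.1)
look(robot,"s1")
robot.move_straight(T(-.1196,-.068,.027),vel=.05); look(robot,"s2")
robot.move_straight(T(-.1196,-.060,.027),vel=.03); look(robot,"s3")
E
```

```text
0.0013173118549069927 0.011
s1 n 1149 box [-0.103  -0.0094] th 0.237 [65.3 89. ] t 3.08 tcp [-0.1201 -0.0915] 0.0278 F [0.1 0.4 0.4]
s2 n 900 box [-0.0895 -0.0053] th -1.293 [64.4 62.1] t 3.76 tcp [-0.1196 -0.0683] 0.0268 F [ 0.2  0.6 -0.1]
s3 n 827 box [-0.0862 -0.0052] th -1.319 [64.2 54.4] t 4.22 tcp [-0.1195 -0.06  ] 0.027 F [ 0.6 -0.3  0.4]
```

View pics/s3.png

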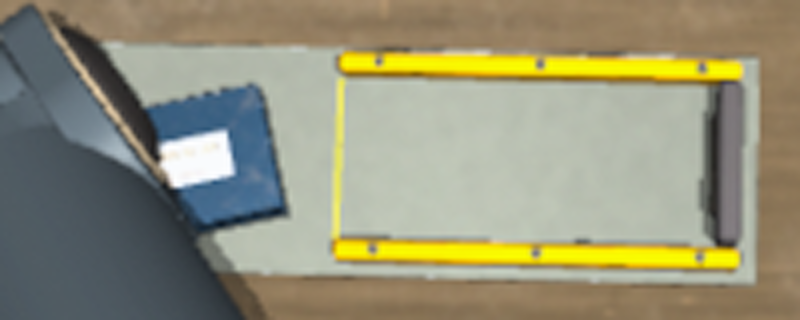

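```bash
cat >> h.py <<'E'
def boxlane(W,b,O,ex):
    p=W[b][:,:2]; L=np.array([tolane(x,O,ex) for x in p])
    a=np.radians(cv2.minAreaRect((L*1000).astype(np.float32))[2]); th=(a+np.pi/4)%(np.pi/2)-np.pi/4
    e=np.array([np.cos(th),np.sin(th)]); n=np.array([-e[1],e[0]]); u,v=L@e,L@n
    fr=np.percentile(u,99.5); lo,hi=np.percentile(v[u>fr-.045],[.7,99.3]); return (fr-.045)*e+(lo+hi)/2*n,th,np.round([hi-lo,fr-u.min()],4)
E
python3 - <<'E'
from h import *
from plant import robot
look(robot,"s3b")
for y in(-.056,-.052,-.048):
    robot.move_straight(T(-.1196,y,.027),vel=.02); look(robot,f"s{-y}")
E
```

```text
s3b n 825 box [-0.1037 -0.0096] th 0.258 [0.0619 0.0561] t 4.28 tcp [-0.1196 -0.0601] 0.027 F [-0.   0.1  0.5]
s0.056 n 791 box [-0.1036 -0.0096] th 0.267 [0.0618 0.0517] t 4.67 tcp [-0.1195 -0.0559] 0.027 F [-0.3 -0.6 -0.1]
s0.052 n 765 box [-0.1035 -0.0096] th 0.265 [0.0615 0.0522] t 5.08 tcp [-0.1195 -0.0519] 0.027 F [-0.1 -0.   0.8]
s0.048 n 734 box [-0.104 -0.009] th 0.244 [0.0616 0.0511] t 5.47 tcp [-0.1196 -0.048 ] 0.027 F [-0.2  0.4  0.8]
```

```bash
python3 - <<'E'
from h import *
from plant import robot
f=robot.grab_frame("wrist"); cv2.imwrite("pics/w1.png",f["image"][...,::-1])
f=robot.grab_frame("scene"); cv2.imwrite("pics/sc1.png",cv2.resize(f["image"][200:340,140:340],None,fx=4,fy=4)[...,::-1])
E
```

```text
(no output)
```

View pics/w1.png

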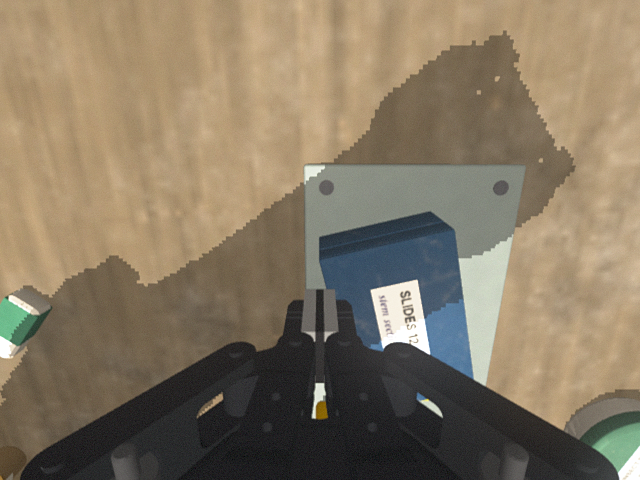

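View pics/sc1.png

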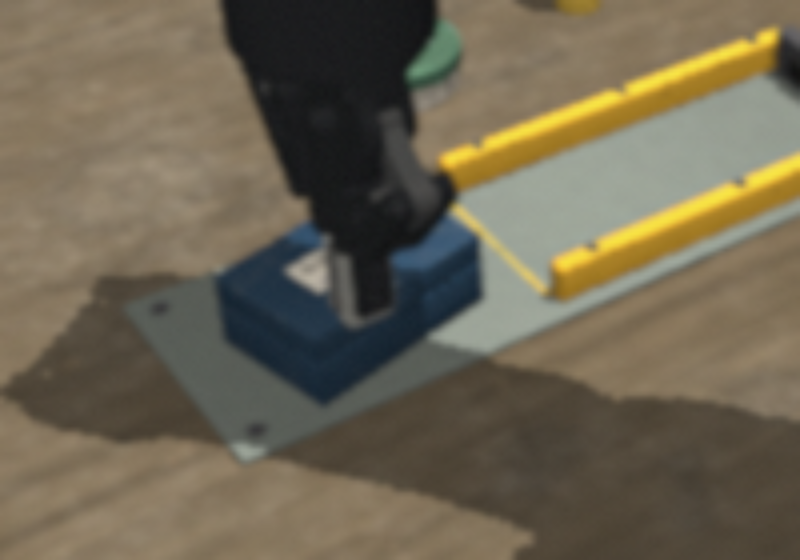

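```bash
python3 - <<'E'
from h import *
from plant import robot
for y in(-.046,-.044,-.042):
    robot.move_straight(T(-.1196,y,.027),vel=.02); look(robot,f"s{-y}")
E
```

```text
s0.046 n 722 box [-0.1039 -0.009 ] th 0.244 [0.0618 0.0508] t 5.88 tcp [-0.1196 -0.0459] 0.027 F [-0.   0.1 -0.3]
s0.044 n 699 box [-0.104 -0.009] th 0.242 [0.0613 0.0489] t 6.17 tcp [-0.1196 -0.0439] 0.027 F [-0.2  0.7  0.8]
s0.042 n 693 box [-0.1039 -0.0092] th 0.244 [0.0617 0.048 ] t 6.47 tcp [-0.1196 -0.0419] 0.027 F [0.1 0.3 0.2]
```

```bash
python3 - <<'E'
from h import *
from plant import robot
O,ex=lane(); ey=np.array([-ex[1],ex[0]])
f=robot.grab_frame("scene"); W=cloud(f); X=(W[...,:2]-O)@ex+.07; Y=(W[...,:2]-O)@ey
cv2.imwrite("pics/sc2.png",cv2.resize(f["image"][220:320,180:280],None,fx=6,fy=6,interpolation=cv2.INTER_CUBIC)[...,::-1])
im=f["image"]
for v in range(262,304,3):
    print(v,[(u,*(1000*np.array([X[v,u],Y[v,u],W[v,u,2]])).round().astype(int).tolist()) for u in (212,220,226,232,238,244)])
E
```

```text
262 [(212, -123, 10, 40), (220, -131, -40, 74), (226, -133, -67, 93), (232, -127, -75, 95), (238, -89, -17, 41), (244, -80, -20, 39)]
265 [(212, -128, 1, 41), (220, -131, -38, 68), (226, -127, -51, 74), (232, -118, -53, 71), (238, -93, -23, 41), (244, -86, -30, 42)]
268 [(212, -131, -6, 41), (220, -131, -38, 62), (226, -126, -50, 67), (232, -118, -54, 66), (238, -97, -29, 40), (244, -88, -33, 39)]
271 [(212, -134, -11, 40), (220, -131, -35, 54), (226, -126, -48, 60), (232, -118, -52, 59), (238, -100, -36, 40), (244, -88, -32, 32)]
274 [(212, -138, -19, 40), (220, -128, -27, 41), (226, -127, -47, 54), (232, -120, -54, 55), (238, -101, -37, 35), (244, -89, -33, 27)]
277 [(212, -141, -25, 40), (220, -132, -35, 42), (226, -127, -48, 49), (232, -114, -40, 37), (238, -104, -41, 33), (244, -90, -35, 22)]
280 [(212, -144, -31, 40), (220, -134, -39, 40), (226, -126, -44, 39), (232, -114, -40, 31), (238, -103, -38, 24), (244, -90, -33, 14)]
283 [(212, -145, -33, 35), (220, -138, -46, 41), (226, -126, -43, 33), (232, -115, -41, 26), (238, -104, -38, 18), (244, -91, -35, 9)]
286 [(212, -145, -30, 27), (220, -138, -45, 34), (226, -126, -41, 25), (232, -116, -42, 21), (238, -104, -39, 12), (244, -92, -36, 4)]
289 [(212, -146, -31, 22), (220, -139, -47, 30), (226, -128, -44, 22), (232, -116, -40, 13), (238, -105, -38, 6), (244, -96, -44, 5)]
292 [(212, -146, -29, 14), (220, -139, -46, 23), (226, -129, -44, 16), (232, -117, -40, 7), (238, -107, -43, 4), (244, -100, -50, 5)]
295 [(212, -146, -28, 7), (220, -141, -48, 19), (226, -130, -45, 11), (232, -119, -44, 4), (238, -112, -52, 7), (244, -104, -56, 5)]
298 [(212, -149, -32, 5), (220, -141, -46, 11), (226, -130, -45, 5), (232, -122, -49, 3), (238, -115, -57, 5), (244, -105, -58, 0)]
301 [(212, -152, -39, 5), (220, -142, -47, 6), (226, -134, -52, 5), (232, -125, -55, 2), (238, -116, -58, 0), (244, -110, -66, 3)]
```

View pics/sc2.png

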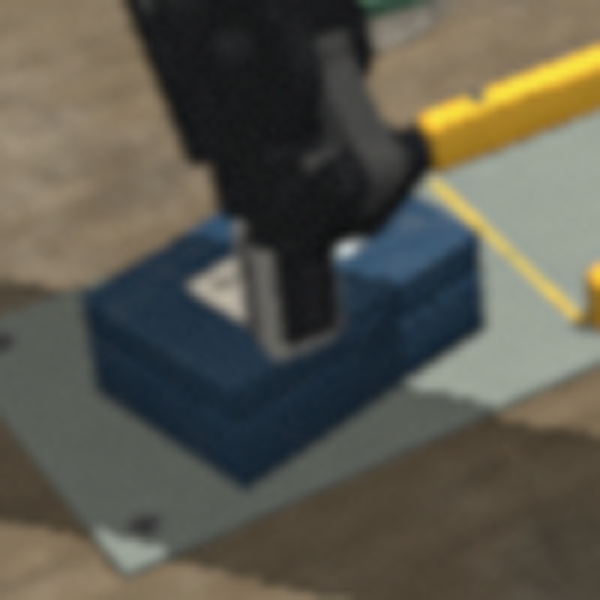

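The scene depth puts the fingertips at z≈45 mm, just above the box top (40 mm), while the reported TCP height implies 16 mm. Nothing has been pushed yet. I'll back off sideways and find the true tip height with a guarded touch on the bare table.

```bash
cat >> h.py <<'E'
def tip(robot):
    O,ex=lane(); ey=np.array([-ex[1],ex[0]]); s=robot.sense(); t=tolane(s["tcp_pos"][:2],O,ex)
    f=robot.grab_frame("scene"); W=cloud(f); X=(W[...,:2]-O)@ex+.07; Y=(W[...,:2]-O)@ey
    m=(f["range_z"]>0)&(abs(X-t[0])<.03)&(abs(Y-t[1])<.03)&(W[...,2]>.008)&(W[...,2]<.12)
    z=np.sort(W[m][:,2]); print("tcp",t.round(4),s["tcp_pos"][2].round(4),"lowest tool z",z[:40:8].round(4),"X",np.percentile(X[m],[1,99]).round(3),"Y",np.percentile(Y[m],[1,99]).round(3),"F",s["wrist_force"].round(1),"t",s["t"])
    return f
E
python3 - <<'E'
from h import *
from plant import robot
robot.move_straight(T(-.1196,-.105,.027),vel=.15); tip(robot)
print(robot.move_straight(T(-.1196,-.105,.012),vel=.03,contact_N=4)); tip(robot)
print(robot.move_straight(T(-.1196,-.105,-.012),vel=.02,contact_N=4)); tip(robot)
E
```

```text
tcp [-0.1198 -0.1041] 0.0274 lowest tool z [0.0426 0.0452 0.0485 0.0503 0.0515] X [-0.137 -0.113] Y [-0.133 -0.077] F [0.8 0.2 0.3] t 7.0917
False
tcp [-0.1196 -0.105 ] 0.0119 lowest tool z [0.0276 0.0302 0.0341 0.036  0.0367] X [-0.137 -0.113] Y [-0.134 -0.078] F [0.2 0.3 0.1] t 7.7917
False
tcp [-0.1197 -0.1049] -0.0118 lowest tool z [0.0082 0.0113 0.0126 0.0141 0.0151] X [-0.14  -0.113] Y [-0.134 -0.08 ] F [-0.4  0.4 -0.2] t 9.1917
```

```bash
python3 - <<'E'
from h import *
from plant import robot
print(robot.move_straight(T(-.1196,-.105,-.026),vel=.015,contact_N=3)); s=robot.sense(); print(s["tcp_pos"],s["wrist_force"],s["t"])
E
```

```text
True
[ 0.44332435  0.42606362 -0.01575505] [-0.74888807 -0.13051149  5.07450683] 9.7
```

Contact came at TCP z=-15.7 mm, so the true fingertip height is the TCP z plus about 15.5 mm. I'll redo the side push with that offset.

```bash
python3 - <<'E'
from h import *
from plant import robot
robot.move_straight(T(-.118,-.105,.001),vel=.05)
robot.move_straight(T(-.118,-.066,.001),vel=.06); look(robot,"p0")
for y in(-.060,-.057,-.054,-.051):
    robot.move_straight(T(-.118,y,.001),vel=.025); look(robot,f"p{-y}")
E
```

```text
p0 n 830 box [-0.1038 -0.0095] th 0.252 [0.0621 0.0586] t 11.05 tcp [-0.1181 -0.0666] 0.0008 F [-0.5 -0.   1. ]
p0.06 n 778 box [-0.1037 -0.0086] th 0.244 [0.0619 0.0529] t 11.49 tcp [-0.118 -0.06 ] 0.001 F [-0.6  0.7 -0.2]
p0.057 n 772 box [-0.1024 -0.0066] th 0.255 [0.0616 0.053 ] t 11.81 tcp [-0.118  -0.0568] 0.001 F [ 0.7  0.5 -0.3]
p0.054 n 771 box [-0.1022 -0.0043] th 0.223 [0.0617 0.0529] t 12.12 tcp [-0.1179 -0.0537] 0.001 F [ 0.3  0.4 -0.8]
p0.051 n 768 box [-0.1019 -0.0014] th 0.179 [0.0613 0.0532] t 12.44 tcp [-0.1179 -0.0507] 0.001 F [-0.5 -0.6 -0.7]
```

```bash
python3 - <<'E'
from h import *
from plant import robot
robot.move_straight(T(-.118,-.085,.001),vel=.1)
robot.move_straight(T(-.118,-.105,.07),vel=.15)
robot.move_straight(T(-.20,-.105,.07),vel=.2); look(robot,"q0")
robot.grip(0.42)
robot.move_straight(T(-.192,0,.07),vel=.2)
robot.move_straight(T(-.192,0,-.004),vel=.1,contact_N=6); look(robot,"q1"); tip(robot)
f=robot.grab_frame("wrist"); cv2.imwrite("pics/w2.png",f["image"][...,::-1]); print(robot.sense()["opening"],robot.nose_length)
E
```

```text
q0 n 1446 box [-0.102  -0.0011] th 0.166 [0.0616 0.09  ] t 14.17 tcp [-0.1978 -0.1046] 0.0689 F [0.6 0.2 0.3]
q1 n 1445 box [-0.1021 -0.0011] th 0.169 [0.0616 0.0902] t 16.22 tcp [-0.1924  0.0007] -0.0031 F [ 0.  -0.4 -0.2]
tcp [-0.1924  0.0007] -0.0031 lowest tool z [0.0132 0.0155 0.0166 0.0183 0.0198] X [-0.212 -0.175] Y [-0.029  0.027] F [ 0.  -0.4 -0.2] t 16.2167
0.42119553590708214 0.011
```

View pics/w2.png

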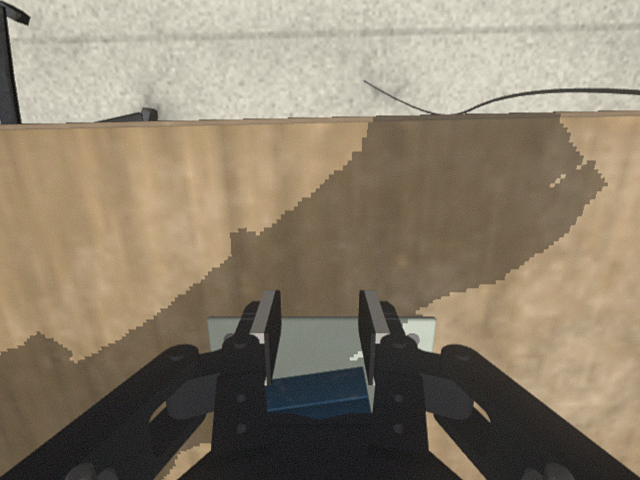

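The wrist view shows both fingertips, at about (268,335) and (373,335), straddling the rear face of the box (edge near row 375). Next I'll push forward in small steps to square it.

```bash
python3 - <<'E'
from h import *
from plant import robot
robot.move_straight(T(-.170,0,-.004),vel=.08)
for x in(-.164,-.160,-.157,-.154,-.151,-.148):
    robot.move_straight(T(x,0,-.004),vel=.03); q,th=look(robot,f"r{-x}")
    if abs(th)<.03 or q[0]>-.087: break
E
```

```text
r0.164 n 1113 box [-0.1018 -0.0011] th 0.167 [0.0614 0.0833] t 17.14 tcp [-0.1641 -0.    ] -0.004 F [-0.3  1.5  1.1]
r0.16 n 1077 box [-0.0985 -0.0022] th 0.149 [0.0616 0.0825] t 17.48 tcp [-0.1598  0.    ] -0.004 F [-1.7 -1.1 -0. ]
r0.157 n 1069 box [-0.096  -0.0029] th 0.115 [0.0616 0.0825] t 17.77 tcp [-0.1567  0.    ] -0.004 F [0.  0.4 0.3]
r0.154 n 1041 box [-0.0935 -0.0036] th 0.101 [0.0616 0.0811] t 18.07 tcp [-0.1537  0.    ] -0.004 F [-1.   0.   0.3]
r0.151 n 1036 box [-0.0911 -0.0042] th 0.078 [0.0621 0.0804] t 18.38 tcp [-0.1508 -0.    ] -0.004 F [-0.3  1.2 -0.2]
r0.148 n 1000 box [-0.089  -0.0051] th 0.062 [0.0616 0.0804] t 18.68 tcp [-0.1477 -0.    ] -0.004 F [ 0.1  0.  -0.6]
```

```bash
python3 - <<'E'
from h import *
from plant import robot
robot.move_straight(T(-.185,0,-.004),vel=.1)
robot.move_straight(T(-.185,0,.07),vel=.2); robot.grip(0.0)
robot.move_straight(T(-.16,-.10,.07),vel=.2); look(robot,"u")
robot.move_straight(T(-.107,-.09,.001),vel=.15)
robot.move_straight(T(-.107,-.060,.001),vel=.08); look(robot,"u0")
for y in(-.053,-.051,-.049,-.047,-.0455):
    robot.move_straight(T(-.107,y,.001),vel=.025); q,th=look(robot,f"u{-y}")
    if th<.0 or q[1]>.002: break
robot.move_straight(T(-.107,-.075,.001),vel=.1)
robot.move_straight(T(-.15,-.10,.07),vel=.2); look(robot,"v")
E
```

```text
u n 1452 box [-0.0888 -0.0048] th 0.053 [0.0616 0.0901] t 20.86 tcp [-0.1602 -0.098 ] 0.0704 F [-0.5  0.3 -0. ]
u0 n 809 box [-0.0888 -0.0048] th 0.059 [0.0613 0.0634] t 22.17 tcp [-0.1069 -0.0602] 0.0009 F [-0.2 -0.9  0.1]
u0.053 n 751 box [-0.0888 -0.0051] th 0.063 [0.0609 0.0572] t 22.65 tcp [-0.107  -0.0531] 0.001 F [ 0.4 -0.5 -0.2]
u0.051 n 745 box [-0.0885 -0.004 ] th 0.047 [0.0618 0.0562] t 22.95 tcp [-0.107 -0.051] 0.001 F [ 0.  -0.3 -0.6]
u0.049 n 732 box [-0.088  -0.0032] th 0.031 [0.0601 0.0554] t 23.25 tcp [-0.107  -0.0489] 0.001 F [-0.4  0.1 -0.8]
u0.047 n 741 box [-0.0881 -0.0016] th 0.025 [0.0612 0.0554] t 23.55 tcp [-0.1069 -0.0468] 0.001 F [-1.6  0.3  0.1]
u0.0455 n 739 box [-0.0868 -0.0001] th 0.032 [0.0614 0.0565] t 23.85 tcp [-0.107  -0.0453] 0.001 F [ 0.6  0.1 -0.1]
v n 1449 box [-0.0875  0.0003] th 0.009 [0.0618 0.0905] t 24.92 tcp [-0.1481 -0.0996] 0.0688 F [ 0.3 -0.2  0.2]
```

```bash
python3 - <<'E'
from h import *
from plant import robot
O,ex=lane(); f=robot.grab_frame("top")
K=np.array([[f["fx"],0,f["cx"]],[0,f["fy"],f["cy"]],[0,0,1.]]); rv=cv2.Rodrigues(f["R"])[0]
S=6;u0,v0=212,185; im=cv2.resize(f["image"][185:255,212:340],None,fx=S,fy=S,interpolation=cv2.INTER_CUBIC)[...,::-1].copy()
def poly(P,c):
    p=cv2.projectPoints(np.array([[*toworld(q[:2],O,ex),q[2]] for q in P]),rv,np.array(f["t"],float),K,None)[0][:,0]
    cv2.polylines(im,[(((p-[u0,v0])+.5)*S).astype(np.int32)],True,c,1)
c=np.array([-.0875,.0003]);th=.009;e=np.array([np.cos(th),np.sin(th)]);n=np.array([-e[1],e[0]])
poly([[*(c+a*e+b*n),.04] for a,b in((.045,.034),(-.045,.034),(-.045,-.034),(.045,-.034))],(0,0,255))
for s in(1,-1): poly([[a,s*b,.024] for a,b in((-.03,.042),(.17,.042),(.17,.052),(-.03,.052))],(255,0,255))
cv2.imwrite("pics/ov.png",im)
E
```

```text
(no output)
```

View pics/ov.png

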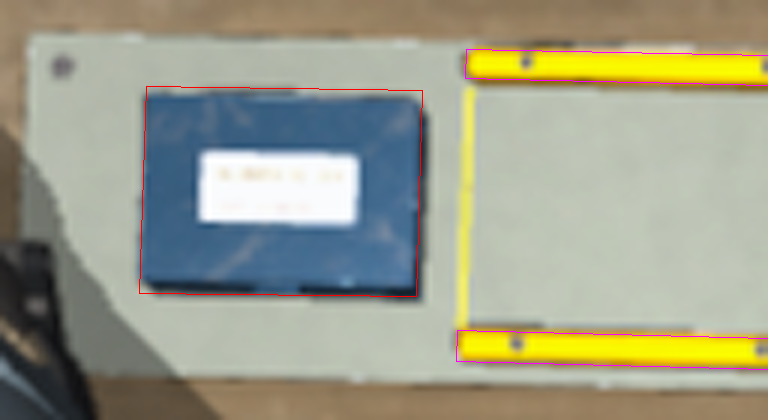

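The overlay agrees with the image: the box is centred to about 1 mm and square to about 0.01 rad, still short of the rails. Next is the two-finger push down the lane.

```bash
python3 - <<'E'
from h import *
from plant import robot
robot.move_straight(T(-.185,-.09,.07),vel=.2); robot.grip(0.42)
robot.move_straight(T(-.18,0,.07),vel=.2)
robot.move_straight(T(-.18,0,-.004),vel=.12,contact_N=6)
robot.move_straight(T(-.155,0,-.004),vel=.08); look(robot,"x0")
for x in(-.143,-.135,-.12,-.10,-.07):
    if robot.move_straight(T(x,0,-.004),vel=.04,contact_N=6): print("contact")
    q,th=look(robot,f"x{x}")
    if abs(q[1])>.004 or abs(th)>.05: print("STOP"); break
E
```

```text
x0 n 1205 box [-0.0873  0.0003] th 0.016 [0.0616 0.09  ] t 27.61 tcp [-0.1549  0.0002] -0.0036 F [0.6 1.2 0.1]
x-0.143 n 1052 box [-0.0843  0.0005] th 0.019 [0.0617 0.0817] t 28.11 tcp [-1.429e-01  1.000e-04] -0.004 F [-0.1 -0.2  0.2]
x-0.135 n 995 box [-0.0765  0.0002] th 0.037 [0.0622 0.0764] t 28.51 tcp [-1.346e-01  1.000e-04] -0.004 F [-0.8  0.4  0.5]
x-0.12 n 945 box [-0.061   0.0016] th -0.001 [0.0615 0.0777] t 29.08 tcp [-1.197e-01  1.000e-04] -0.004 F [-0.6  0.7  0.2]
x-0.1 n 857 box [-0.0409  0.0021] th -0.002 [0.0614 0.0723] t 29.78 tcp [-0.1  0. ] -0.004 F [ 0.6  0.5 -0.3]
x-0.07 n 711 box [-0.0123  0.0019] th 0.025 [0.0614 0.0608] t 30.73 tcp [-0.0702 -0.    ] -0.004 F [ 0.6 -0.5 -0.2]
```

```bash
python3 - <<'E'
from h import *
from plant import robot
for x in(-.04,-.01):
    print(robot.move_straight(T(x,0,-.004),vel=.04,contact_N=6)); look(robot,f"y{x}")
f=robot.grab_frame("top"); cv2.imwrite("pics/y.png",cv2.resize(f["image"][185:255,272:400],None,fx=6,fy=6,interpolation=cv2.INTER_CUBIC)[...,::-1])
E
```

```text
False
y-0.04 n 553 box [0.0187 0.0029] th 0.022 [0.0616 0.0527] t 31.68 tcp [-0.0402  0.    ] -0.004 F [-0.2  0.4 -0.5]
False
y-0.01 n 399 box [ 0.0603 -0.004 ] th 0.586 [0.0695 0.0337] t 32.63 tcp [-0.0102  0.    ] -0.004 F [-1.1 -0.7  0. ]
```

View pics/y.png

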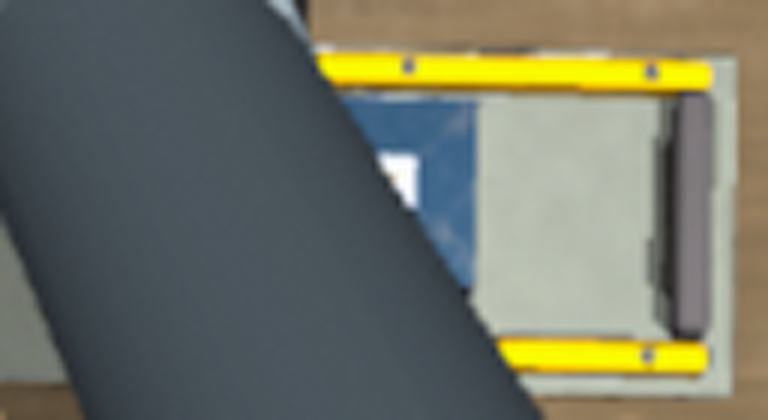

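The left gap is about 4–5 mm, with the box roughly 2.5 mm left of centre and square. I'll steer slightly right over the remaining run, using a guarded finish.

```bash
python3 - <<'E'
from h import *
from plant import robot
print(robot.move_straight(T(.038,-.0025,-.004),vel=.04,contact_N=6)); s=robot.sense(); print(s["t"],s["tcp_pos"],s["wrist_force"])
f=robot.grab_frame("top"); cv2.imwrite("pics/z.png",cv2.resize(f["image"][185:255,272:400],None,fx=6,fy=6,interpolation=cv2.INTER_CUBIC)[...,::-1])
print(robot.move_straight(T(.060,-.0025,-.004),vel=.015,contact_N=4)); s=robot.sense(); O,ex=lane(); print(s["t"],tolane(s["tcp_pos"][:2],O,ex),s["wrist_force"])
E
```

```text
False
34.0333 [ 0.54238228  0.26637346 -0.00398008] [-0.49738578 -0.12316218 -0.16076159]
True
35.1 [ 0.05347744 -0.00265478] [-0.78161483  0.52219858  0.72474646]
```

```bash
python3 - <<'E'
from h import *
from plant import robot
O,ex=lane()
print(robot.move_straight(T(.058,-.0025,-.004),vel=.01,contact_N=4)); s=robot.sense(); print(s["t"],tolane(s["tcp_pos"][:2],O,ex),s["wrist_force"])
robot.move_straight(T(.02,-.001,-.004),vel=.08)
robot.move_straight(T(.0,0,.10),vel=.15)
robot.move_straight(T(-.17,0,.13),vel=.25); look(robot,"f0")
f=robot.grab_frame("top"); cv2.imwrite("pics/fin.png",cv2.resize(f["image"][185:255,272:400],None,fx=6,fy=6,interpolation=cv2.INTER_CUBIC)[...,::-1])
W=cloud(f)
for n,(u,v) in dict(tin=(308,146),glue=(368,132),wt=(357,323),vial=(311,358),eraser=(256,335)).items(): print(n,W[v,u].round(3))
E
```

```text
True
35.4 [ 0.05338326 -0.00323056] [-0.08299951  0.43369877 -0.51153617]
f0 n 1416 box [0.1078 0.0009] th 0.001 [0.0618 0.0872] t 37.72 tcp [-0.1672  0.0007] 0.1292 F [-0.   0.2 -0.6]
tin [0.694 0.296 0.023]
glue [0.704 0.18  0.081]
wt [0.343 0.2   0.031]
vial [0.321 0.265 0.669]
eraser [0.339 0.313 0.655]
```

View pics/fin.png

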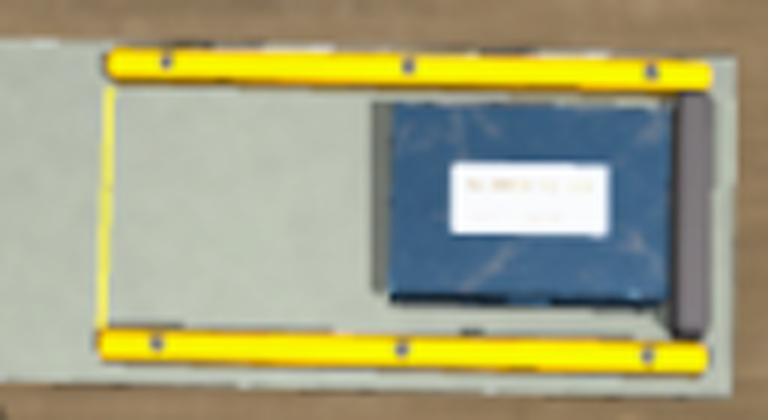

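```bash
python3 - <<'E'
from h import *
from plant import robot
a=cloud(dict(np.load("pics/scene0.npz"))); f=robot.grab_frame("scene"); b=cloud(f)
for n,(u,v) in dict(vial=(394,324),wt=(401,288),eraser=(316,357),glue=(284,185),tin=(238,213)).items():
    d=np.linalg.norm(a[v-5:v+6,u-5:u+6]-b[v-5:v+6,u-5:u+6],axis=-1); print(n,np.median(d).round(4))
robot.close_job()
E
```

```text
vial 0.0012
wt 0.0012
eraser 0.001
glue 0.0018
tin 0.0015
the job is handed in; nothing more can be done
```

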